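Tighten a lens retaining ring with the pin spanner

TASK

The lens ring of the magnifier in the grey round mount is loose. Take the red-handled pin spanner from its wooden block, set both its pins well into the two holes of the aluminium ring, turn the ring clockwise (seen from above) with it until it comes up firmly against its stop, then lift the spanner out and stand it back in its own block, pins in the holes. Be gentle: never force the spanner against the ring, and do not disturb the blue spanner, the beaker, the jar, the dish or the spray bottle.

Things in the scene. Friction and masses are not known exactly. Their poses are not given: they have to be found in the camera images.
- mount: fixed round grey lens mount; foot 132 mm, barrel 104 mm across, 55 mm high; origin on the table under its centre. Holds the lens cell, clamped at a hidden angle c (counter-clockwise from the mount's x axis), -0.3 to 0.3 rad, not measured: the line through the ring's holes stands at angle c minus ring. See the holes, or feel: press the pins lightly on the face and turn until they drop in
- ring_center (a point): on the ring's axis at its flat top face, 58 mm above the table; axes are the mount's, not the ring's. Aluminium ring: inner 38, outer 82 mm diameter, 10 mm thick, 3 mm proud of the barrel; lens 6 mm below its face. Two opposite through holes of 8.5 mm, 30 mm from the axis. A wave spring under the ring lets it yield downward 3 mm, from about 3 N to 8 N, then it is rigid
- ring (a joint): turn of the ring in its cell, rad, growing clockwise seen from above; starts between 0 and 0.25; firm stop at 0.8. Turning it takes a moment of about 0.25 N m (friction; it stays where it is left); at the stop the moment rises steeply
- red_spanner_grip (a point): centre of the spanner's upright red handle, 45 mm above the pin tips. Handle: 30 mm along x, 20 mm along y, 42 mm high (24 to 66 mm above the tips). Below it a steel bar 84 mm along x, 16 mm along y (14 to 24 mm above the tips). Two pins, 6 mm thick with bevelled tips, stand down from the bar 30 mm either side along x. z up, about 160 g; alike after half a turn
- red_spanner_pin_a (a point): tip of the pin on the spanner's +x side; axes as the spanner's
- red_spanner_pin_b (a point): tip of the pin on the spanner's -x side; axes as the spanner's
- red_spanner_stand_top (a point): middle of the top face of the red spanner's fixed wooden block, 22 mm above the table, block 104 mm along its x, 44 mm along its y; two through holes of 12 mm, 30 mm either side along its x. The spanner stands there with its pins in the holes and its bar lying on the block (handle centre 31 mm above this point)
- blue_spanner_grip (a point): bystander: handle centre of a like spanner with a blue handle and pins only 42 mm apart, standing in its own block (same outer size)
- beaker_rim (a point): bystander: centre of the mouth of a loose clear beaker, 70 mm across, 90 mm high
- jar: bystander: loose amber jar, 48 mm across, 70 mm high; origin under its centre
- dish: bystander: loose white closed dish, 90 mm across, 16 mm high; origin under its centre
- spray: bystander: loose spray bottle, 84 mm across, 235 mm high; origin under its centre
- red_spanner: the red-handled spanner as a whole; origin midway between its pin tips, x along the bar, z up
Not all that is in view belongs to the job. What is shaped like the red_spanner but purple is not meant.

How it is judged:
By the outcome, as a careful person would: the job done as asked, in the order asked, and still so for the second after the job is handed in, with the robot touching nothing.
It also fails if it takes over 67 s, if anything falls off the work surface, if the arm or the gripper's body presses on something with over 40 N, if the wrist force passes 120 N, or if a joint passes its speed limit or range.

ROBOT

A 7-joint arm with a two-finger parallel gripper is mounted at the origin on the work surface. World frame = base frame: x ahead of the robot, y to its left, z up, the work surface at z = 0. Lengths are in m, angles in rad, forces in N, time in s.
With the tool pointing down it reaches from about 0.4 to 0.9 m from the base axis. Payload 5.5 kg.
Tool frame: the origin (TCP) lies midway between the tips of the shut fingers; the grasp point (between the pads) lies 19 mm behind it (manip.grip_depth is the distance from the TCP to the grasp point, in m); z points along the fingers, x is the direction in which the jaws open and shut, and the axes are right-handed (so a half turn about z gives the same grasp; the last joint's range is limited). The gripper opens to 92 mm and grips with 3 to 60 N. Pads are 19 mm wide; open, the fingers measure 130 mm over their backs; the gripper's body (75 mm by 190 mm) begins 47 mm behind the grasp point.
Start: joints at [-1.064, 0.501, -0.427, 1.55, 0.221, 1.138, -0.21], TCP at [0.157, 0.631, 0.227] pointing down, gripper open.
Joint ranges: [-2.88, 2.88], [-0.31, 2.03], [-1.54, 1.56], [0.2, 2.42], [-1.41, 4.55], [0.19, 2.02], [-2.57, 2.57]. Speed limits (rad/s): [2.57, 2.57, 3.14, 3.14, 3.14, 3.14, 3.14].

INTERFACE

Orientations are given as a unit quaternion [x, y, z, w].
In Python, from bench import manip, effector, viewer gives the robot as it stands. Calls block until the motion is done:
- manip.move_pose(position, orientation): joint-space move of the TCP to a pose.
- manip.servo_line(position, ori=None, vel=0.15): straight line of the TCP; ori=None keeps the orientation; vel is the mean speed in m/s.
- manip.movej(angles): joint-space move.
- effector.open_jaws() and effector.close(f_grip=None): open the fingers fully, or close them until they stop; f_grip is the grip in N (None keeps the last).
- manip.sleep(seconds).
- manip.solve_ik(position, orientation): joint angles nearest the present ones, or None.
- viewer.get_image(name): name is "scene" or "top"; returns the picture (400x640x3 uint8, red, green, blue); there is no depth.
- viewer.get_calibration(name): a dict with "vfov" (degrees; the focal length in pixels is half the picture's height over the tangent of half this angle, whatever the lens; pixels are square), "cx", "cy" (the principal point, pixels), "dist_coeffs" ([k1, k2, p1, p2, k3] as OpenCV has them; the pictures are not rectified), "eye" and "attitude" of the camera in the world. Camera axes: x right, y down, z forward; pixel columns grow to the right and rows downward; lengths in m; the calibration is good to about 2 mm. A picture is of the moment at which its call begins. get_calibration takes no time and is no camera call.
A pose or a line that the arm cannot do raises manip.PlanningError and nothing moves.
- manip.hand_in(): hands the job in, once; it reports no verdict.
Readings, each from a call of its own:
- manip.current_clock(): time.
- manip.current_q(): joint angles.
- manip.current_joint_velocities(): joint speeds.
- manip.current_tau(): joint torques, N m.
- manip.current_tool_pos(): TCP position.
- manip.current_tcp_rot(): TCP orientation.
- manip.current_force(): force on the tool from outside, world axes, zero at the start.
- manip.current_wrist_torque(): the same for the moment, N m.
- manip.current_finger_gap(): finger opening in m.
Only numpy, scipy, OpenCV 4.12 (cv2) and the standard library are available. Lean on these libraries where they do the work, as an engineer would, in place of code of your own. Each camera call takes 0.05 s, during which the arm holds its last target.

## Working session

There is one attempt and no reset: what is moved stays moved. The work goes in short steps, each a Python script; the robot and the scene stay as the last script left them, time stands still between calls to the robot, and variables do not carry over. Pictures are saved under pics/ and viewed, and the job is handed in when it is done.

```bash
ls; mkdir -p pics
python3 - <<'E'
from bench import manip, effector, viewer
import cv2
for n in("scene","top"):
    im=viewer.get_image(n); cv2.imwrite(f"pics/{n}0.png",im[:,:,::-1]); print(viewer.get_calibration(n))
print(manip.current_clock(),manip.current_tool_pos(),manip.current_tcp_rot(),manip.current_finger_gap(),manip.current_force(),manip.grip_depth)
E
```

```text
pics
{'vfov': 45.660720317424435, 'cx': 324.23117159814944, 'cy': 206.46894474669998, 'dist_coeffs': array([0.01920997, 0.        , 0.        , 0.        , 0.        ]), 'eye': array([1.55380372, 0.43610265, 0.93346073]), 'attitude': array([ 0.46809201,  0.7641915 , -0.37504088, -0.23716145])}
{'vfov': 57.4685204137246, 'cx': 323.470634699509, 'cy': 197.32250786045788, 'dist_coeffs': array([0.01601665, 0.        , 0.        , 0.        , 0.        ]), 'eye': array([ 0.49410105, -0.03790448,  1.06475614]), 'attitude': array([ 0.71130924, -0.70246966,  0.01708383, -0.0168426 ])}
0.1 [0.1567871  0.63014961 0.22576131] [ 7.87825676e-01  6.15897654e-01 -7.16932034e-04  5.20023026e-04] 0.09156717387698347 [-0.02555237 -0.18007897  0.39734891] 0.0188
```

View pics/scene0.png

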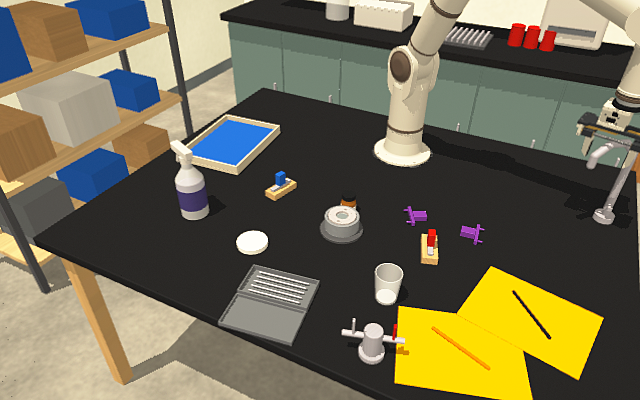

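View pics/top0.png

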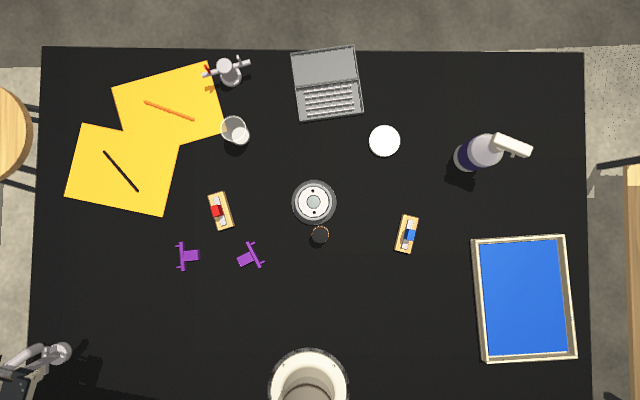

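Candidates in the top view are the red-handled spanner in its block (218,211), the purple lookalikes (187,255) and (250,255), the blue spanner (408,236), and the red valve lever (207,71). The description fits (218,211). I'll check it in a close crop.

Run:
```python
import cv2,numpy as np
t=cv2.imread("pics/top0.png");s=cv2.imread("pics/scene0.png")
f=lambda im,x,y,w,h:cv2.resize(im[y:y+h,x:x+w],(400,300),interpolation=cv2.INTER_CUBIC)
a=np.hstack([f(t,190,185,64,48),f(t,282,174,72,54)])
b=np.hstack([f(s,398,220,64,48),f(s,308,190,72,54)])
cv2.imwrite("pics/crop0.png",np.vstack([a,b]))
```

```text
(no output)
```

View pics/crop0.png

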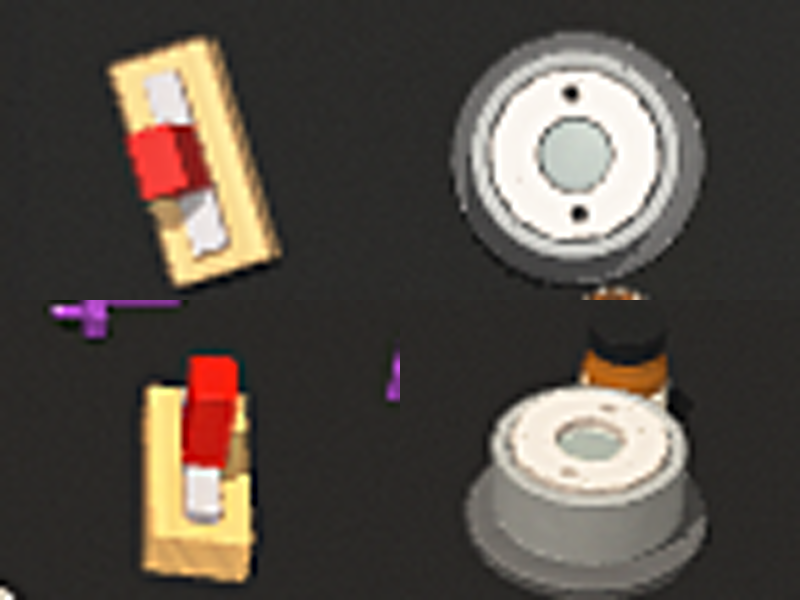

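The crop confirms it: an upright red handle on a steel bar in the wooden block. In the ring, both holes show at about (313,190.5) and (314,212.5). Now I'll measure.

```bash
cat > h.py <<'E'
import cv2,numpy as np
from scipy.spatial.transform import Rotation as R
from bench import manip, effector, viewer
def ray(n,px):
    c=viewer.get_calibration(n); f=200/np.tan(np.radians(c['vfov'])/2)
    K=np.array([[f,0,c['cx']],[0,f,c['cy']],[0,0,1.]])
    u=cv2.undistortPoints(np.array(px,float).reshape(-1,1,2),K,c['dist_coeffs'])[:,0]
    d=np.c_[u,np.ones(len(u))]@R.from_quat(c['attitude']).as_matrix().T
    return c['eye'],d
def onz(n,px,z):
    e,d=ray(n,px); return e+d*((z-e[2])/d[:,2])[:,None]
def big(m):
    k,l,s,c=cv2.connectedComponentsWithStats(m.astype(np.uint8)); i=1+np.argmax(s[1:,4]); return l==i
def pts(m): y,x=np.nonzero(m); return np.c_[x,y].astype(float)
def down(yaw): # tool x axis at angle yaw in world, z down
    return (R.from_euler('z',yaw)*R.from_euler('x',np.pi)).as_quat()
E
python3 - <<'E'
from h import *
im=cv2.imread("pics/top0.png").astype(int); 
def win(m,x0,y0,x1,y1):
    o=np.zeros(m.shape,bool);o[y0:y1,x0:x1]=m[y0:y1,x0:x1];return o
b,g,r=im[...,0],im[...,1],im[...,2]
W=(190,185,254,233)
red=big(win((r>200)&(g<90)&(b<90),*W)); 
p=onz("top",pts(red),.074); 
rr=cv2.minAreaRect((p[:,:2]*1000).astype(np.float32)); print("handle top",red.sum(),p.mean(0),rr)
bar=win((abs(r-b)<40)&(r>150),*W); k,l,s,c=cv2.connectedComponentsWithStats(bar.astype(np.uint8)); print(s[1:],c[1:])
p=onz("top",pts(bar),.032);rr=cv2.minAreaRect((p[:,:2]*1000).astype(np.float32)); print("bar",rr,p.mean(0))
wd=(r>60)&(r-b>25); wd=big(win(wd,*W)); wt=win((r>200)&(g>150)&(b<190),*W)
for z,m in((.022,wt|bar|win((r-g>60),*W)),):
    p=onz("top",pts(m),z);print("wood",cv2.minAreaRect((p[:,:2]*1000).astype(np.float32)))
# ring
W=(282,174,354,228)
hole=win((r<90),300,183,328,220)
k,l,s,c=cv2.connectedComponentsWithStats(hole.astype(np.uint8));print(s[1:],c[1:])
hs=[]
for (x,y) in ((313.5,190.5),(314,212)):
    x0,y0=int(x)-5,int(y)-5; q=np.clip(235-r[y0:y0+11,x0:x0+11],0,None)
    q[q<40]=0
    yy,xx=np.mgrid[y0:y0+11,x0:x0+11]; hs.append((np.sum(xx*q)/q.sum(),np.sum(yy*q)/q.sum())); 
H=onz("top",hs,.0575); print("holes",hs,H,H.mean(0),np.linalg.norm(H[0]-H[1]),np.degrees(np.arctan2(*(H[0]-H[1])[[1,0]])))
ring=big(win((r>215)&(abs(r-b)<40),*W)); cn,_=cv2.findContours(ring.astype(np.uint8),0,1)
cn=max(cn,key=len); e=onz("top",cn[:,0],.058); print("ring",cv2.fitEllipse((e[:,:2]*1000).astype(np.float32)))
m=win((r>55)&(abs(r-b)<60),*W);m=big(m); cn,_=cv2.findContours(m.astype(np.uint8),0,1);cn=max(cn,key=len)
e=onz("top",cn[:,0],.01); print("foot",cv2.fitEllipse((e[:,:2]*1000).astype(np.float32)))
# scene
im=cv2.imread("pics/scene0.png").astype(int);b,g,r=im[...,0],im[...,1],im[...,2]
t=big(win((r>225)&(g<70),400,220,460,245)); print(t.sum()); print("scene handle",onz("scene",pts(t),.074).mean(0))
ring=big(win((r>200)&(abs(r-b)<60),308,190,380,244));cn,_=cv2.findContours(ring.astype(np.uint8),0,1);cn=max(cn,key=len)
e=onz("scene",cn[:,0],.058); print("scene ring",cv2.fitEllipse((e[:,:2]*1000).astype(np.float32)))
E
```

```text
handle top 72 [0.5024742  0.25588372 0.074     ] ((502.5758056640625, 255.83291625976562), (27.882062911987305, 18.116413116455078), 17.418420791625977)
[[213 197   8   8  45]
 [219 215   8  11  53]] [[216.53333333 200.53333333]
 [222.35849057 220.20754717]]
bar ((502.6630859375, 255.44578552246094), (82.51038360595703, 15.826041221618652), 17.8234806060791) [0.5008915  0.25474425 0.032     ]
wood ((502.75799560546875, 258.5130615234375), (103.9482421875, 48.761417388916016), 17.755136489868164)
[[300 183   2   2   3]
 [326 183   2   2   3]
 [312 190   2   2   4]
 [300 193   1   1   1]
 [325 192   1   1   1]
 [308 197   1   1   1]
 [307 199   1   1   1]
 [307 204   1   1   1]
 [327 208   1   1   1]
 [313 211   3   2   4]
 [326 210   1   1   1]
 [322 213   2   2   2]
 [300 216   6   4  14]
 [320 216   7   4  10]] [[300.33333333 183.33333333]
 [326.66666667 183.33333333]
 [312.5        190.5       ]
 [300.         193.        ]
 [325.         192.        ]
 [308.         197.        ]
 [307.         199.        ]
 [307.         204.        ]
 [327.         208.        ]
 [314.         211.75      ]
 [326.         210.        ]
 [322.5        213.5       ]
 [301.71428571 218.07142857]
 [323.2        218.1       ]]
holes [(np.float64(312.6955232730507), np.float64(189.16217017491846)), (np.float64(313.6501868352975), np.float64(212.74762862891635))] [[ 0.56470395 -0.00784864  0.0575    ]
 [ 0.49953445 -0.01138925  0.0575    ]] [ 0.5321192  -0.00961894  0.0575    ] 0.06526560082212711 3.109775996363859
ring ((531.2113647460938, -9.104069709777832), (79.03058624267578, 80.54812622070312), 89.8626480102539)
foot ((530.0762329101562, -10.03582763671875), (127.46316528320312, 136.3705596923828), 111.84325408935547)
48
scene handle [0.5081791  0.25823292 0.074     ]
scene ring ((536.2395629882812, -4.949477195739746), (86.57974243164062, 94.6976318359375), 142.00985717773438)
```

```bash
cat > holes.py <<'E'
from h import *
def holes(im,guess,z=.058,w=3,name="top"):
    g=im.astype(float).mean(2); out=[]
    for x,y in guess:
        for _ in range(4):
            yy,xx=np.mgrid[-w:w+1,-w:w+1]; X=(x+xx).astype(np.float32);Y=(y+yy).astype(np.float32)
            p=cv2.remap(g.astype(np.float32),X,Y,cv2.INTER_LINEAR); q=np.clip(np.percentile(p,60)-15-p,0,None)*(xx**2+yy**2<=(w+.3)**2)
            x,y=(X*q).sum()/q.sum(),(Y*q).sum()/q.sum()
        out.append((x,y))
    H=onz(name,out,z); d=(H[0]-H[1])[:2]
    print(name,np.round(out,2).tolist(),"mid",H.mean(0),"len",np.linalg.norm(d),"deg",np.degrees(np.arctan2(d[1],d[0]))); return H
E
python3 - <<'E'
from holes import *
for w in(2,3): holes(cv2.imread("pics/top0.png"),[(312.5,190.5),(314,211.75)],w=w)
# scene handle + hole guesses
s=cv2.imread("pics/scene0.png"); 
print(s[206:236,325:362].mean(2).astype(int)[::1,::1].tolist().__str__()[:0])
for w in(1,2): holes(s,[(308+72*605/800-0+ -0 if 0 else 308+(605-400)*.18,190+(408-300)*.18),(308+(570-400)*.18,190+(472-300)*.18)],w=w,name="scene")
for y in(-1.5708,1.5708):
  for nm,p,a in(("pick",(.5026,.2556,.034),.309),("ring0",(.531,-.009,.08),.06),("ringE",(.531,-.009,.08),-.75),("ringE2",(.531,-.009,.08),-.9)):
    q=manip.solve_ik(list(p),down(a+y).tolist()); print(y,nm,None if q is None else np.round(q,2))
E
```

```text
top [[312.3500061035156, 190.38999938964844], [313.739990234375, 211.9600067138672]] mid [ 0.53147975 -0.00929435  0.058     ] len 0.05970807414029923 deg 4.4710538378648685
top [[312.3399963378906, 190.3800048828125], [313.7300109863281, 212.0]] mid [ 0.53144409 -0.00925433  0.058     ] len 0.05986606134782503 deg 4.479628563210191

scene [[345.04998779296875, 209.32000732421875], [337.8500061035156, 220.67999267578125]] mid [ 0.53649382 -0.00693003  0.058     ] len 0.05935719177183283 deg -176.11025579484982
scene [[344.0, 211.27999877929688], [337.30999755859375, 222.8300018310547]] mid [ 0.54645621 -0.00489227  0.058     ] len 0.059026757712324476 deg -174.44512297189792
-1.5708 pick [-0.65  0.58  0.16  1.91 -0.15  0.66 -1.66]
-1.5708 ring0 [-0.31  0.48  0.35  1.98 -0.24  0.72 -1.33]
-1.5708 ringE [-0.73  0.64  0.91  2.   -0.68  0.84 -1.75]
-1.5708 ringE2 [-0.86  0.79  1.13  2.   -0.89  0.97 -1.73]
1.5708 pick [-0.24  0.61 -0.36  1.9   0.32  0.69  1.1 ]
1.5708 ring0 [ 0.04  0.46 -0.09  1.97  0.06  0.71  1.54]
1.5708 ringE [-0.05  0.46  0.02  1.97 -0.02  0.71  0.8 ]
1.5708 ringE2 [-0.07  0.46  0.05  1.97 -0.03  0.71  0.66]
```

Run:
```python
from h import *
yaw=np.radians(17.7); o=down(yaw+np.pi/2).tolist()
manip.move_pose([.5045,.2570,.16],o)
print(manip.current_clock(),np.round(manip.current_q(),2),manip.current_tool_pos())
manip.servo_line([.5045,.2570,.037],vel=.12)
for n in("scene","top"): cv2.imwrite(f"pics/{n}1.png",viewer.get_image(n)[:,:,::-1])
print(manip.current_clock(),manip.current_tool_pos(),R.from_quat(manip.current_tcp_rot()).as_euler('ZYX',degrees=True),manip.current_force(),manip.current_wrist_torque())
a=cv2.imread("pics/scene1.png")[200:290,370:490];b=cv2.imread("pics/top1.png")[170:260,160:280]
cv2.imwrite("pics/c1.png",cv2.resize(np.hstack([a,b]),(800,300),interpolation=cv2.INTER_CUBIC))
```

```text
1.9667 [-0.23  0.42 -0.37  1.83  0.18  0.93  1.21] [0.50406938 0.25837363 0.16021959]
3.2417 [0.50521688 0.25736568 0.03791881] [ 1.07696446e+02 -1.34966325e-02  1.79900767e+02] [-1.26464892 -0.42104648  0.35934697] [0.09180956 0.03949687 0.02957178]
```

View pics/c1.png

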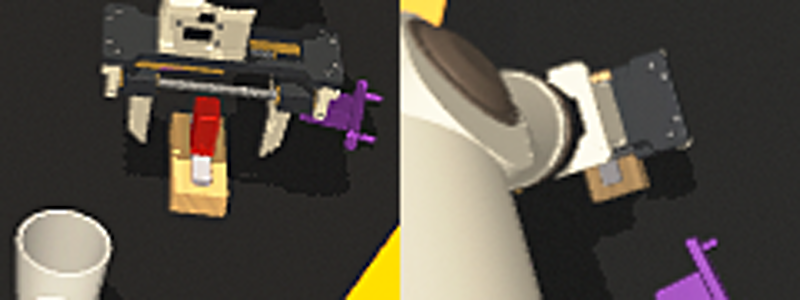

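In the scene view the fingers straddle the red handle, with the bar end and block visible below it. The beaker is clear. Next I'll close the jaws.

Run:
```python
from h import *
P=lambda:np.round(np.mean([manip.current_tool_pos() for _ in range(5)],0)*1000,2)
print(P()); f0=np.array(manip.current_force())
effector.close(f_grip=45)
print(manip.current_clock(),manip.current_finger_gap(),P(),np.array(manip.current_force())-f0,manip.current_wrist_torque())
cv2.imwrite("pics/scene2.png",viewer.get_image("scene")[:,:,::-1])
a=[cv2.resize(cv2.imread(f"pics/scene{i}.png")[215:275,400:460],(400,400),interpolation=cv2.INTER_CUBIC) for i in(0,2)]
cv2.imwrite("pics/c2.png",np.hstack(a))
for i in (0,1,2):
    im=cv2.imread(f"pics/scene{i}.png").astype(int);b,g,r=im[...,0],im[...,1],im[...,2]
    m=np.zeros(r.shape,bool);m[240:262,410:450]=((abs(r-b)<45)&(r>120))[240:262,410:450]
    m=big(m);print(i,m.sum(),pts(m).mean(0),onz("scene",pts(m),.03).mean(0))
```

```text
[505.22 257.37  37.92]
4.35 0.019943312951627407 [504.47 257.09  36.99] [ 1.09017414 -0.17697867 -0.97956127] [ 0.08262864 -0.02039568 -0.02081606]
0 45 [429.97777778 250.82222222] [0.53629571 0.2675998  0.03      ]
1 46 [430.04347826 250.73913043] [0.53587427 0.26766496 0.03      ]
2 51 [429.54901961 250.92156863] [0.53725314 0.26665621 0.03      ]
```

View pics/c2.png

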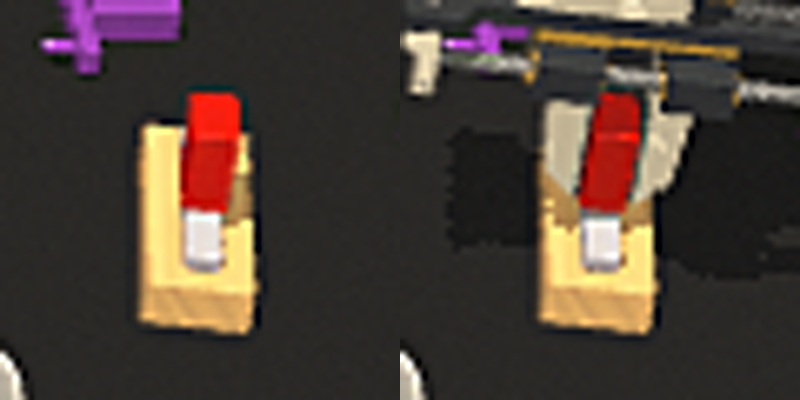

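Run:
```python
from h import *
P=lambda:np.round(np.mean([manip.current_tool_pos() for _ in range(5)],0)*1000,2)
manip.servo_line([.5045,.2570,.13],vel=.12)
print(manip.current_clock(),P(),manip.current_force(),manip.current_finger_gap())
cv2.imwrite("pics/scene3.png",viewer.get_image("scene")[:,:,::-1]);cv2.imwrite("pics/top3.png",viewer.get_image("top")[:,:,::-1])
o=down(np.radians(4.45+90)).tolist()
manip.servo_line([.533,-.007,.13],ori=o,vel=.15)
manip.servo_line([.533,-.007,.101],vel=.06)
manip.sleep(.3)
print(manip.current_clock(),P(),manip.current_force(),manip.current_wrist_torque(),R.from_quat(manip.current_tcp_rot()).as_euler('ZYX',degrees=True))
cv2.imwrite("pics/scene4.png",viewer.get_image("scene")[:,:,::-1])
cv2.imwrite("pics/top4.png",viewer.get_image("top")[:,:,::-1])
a=cv2.imread("pics/scene3.png")[170:270,380:480];b=cv2.imread("pics/scene4.png")[170:250,300:380]
cv2.imwrite("pics/c3.png",np.hstack([cv2.resize(q,(400,400),interpolation=cv2.INTER_CUBIC) for q in(a,b)]))
```

```text
5.325 [503.9  256.55 129.26] [ 0.27334308  0.444947   -1.7478626 ] 0.019561874503539016
8.275 [533.24  -7.02 101.34] [ 0.41650016  0.31117514 -1.48326886] [ 0.04056938 -0.04037735 -0.06459272] [9.44474926e+01 5.38386951e-03 1.79963085e+02]
```

View pics/c3.png

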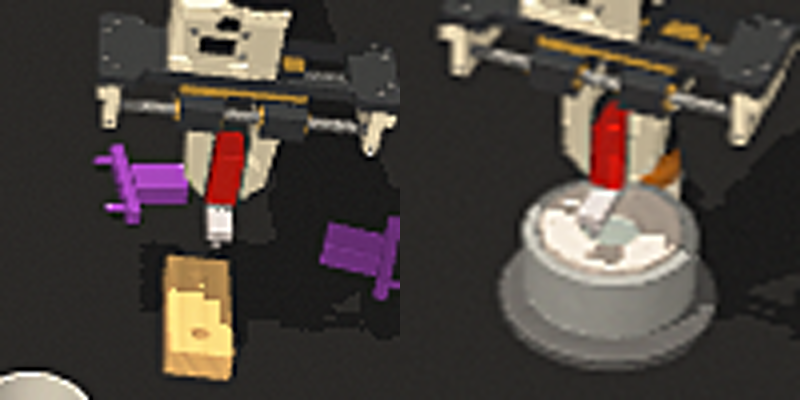

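View pics/top3.png

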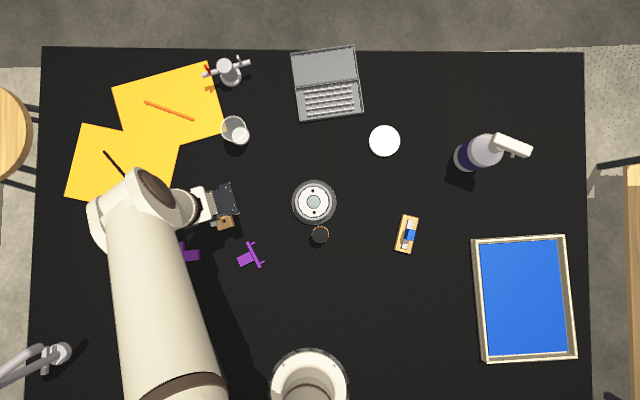

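```bash
cat >> h.py <<'E'
def F(n=4): return np.mean([manip.current_force() for _ in range(n)],0)
def T(n=4): return np.mean([manip.current_wrist_torque() for _ in range(n)],0)
def P(): return np.mean([manip.current_tool_pos() for _ in range(4)],0)
E
python3 - <<'E'
from h import *
im=cv2.imread("pics/scene4.png")
cv2.imwrite("pics/c4.png",cv2.resize(im[195:235,315:365],(800,600)[:2] if 0 else (750,600),interpolation=cv2.INTER_CUBIC))
f0=F();t0=T();np.save("f0.npy",np.r_[f0,t0])
z=.101
for z in [.093,.089,.088,.087,.086,.085,.084]:
    manip.servo_line([.533,-.007,z],vel=.03)
    f=F()-f0; print(z,np.round(P()*1000,2),np.round(f,2),np.round(T()-t0,3))
    if f[2]>2.5: break
print(manip.current_clock())
cv2.imwrite("pics/scene5.png",viewer.get_image("scene")[:,:,::-1])
cv2.imwrite("pics/c5.png",cv2.resize(cv2.imread("pics/scene5.png")[195:235,315:365],(750,600),interpolation=cv2.INTER_CUBIC))
E
```

```text
0.093 [532.66  -6.97  92.6 ] [ 1.11 -0.52 -0.18] [ 0.018 -0.034 -0.007]
0.089 [532.79  -7.01  88.76] [ 0.33 -0.25 -0.75] [-0.042 -0.005  0.003]
0.088 [533.    -6.98  87.99] [ 1.69 -0.05 -0.5 ] [-0.04  -0.027 -0.027]
0.087 [532.96  -7.    86.96] [1.53 0.51 0.31] [ 0.007  0.017 -0.043]
0.086 [532.91  -7.01  85.91] [ 1.72  0.6  -0.72] [-0.043 -0.024 -0.   ]
0.085 [532.9  -7.1  84.9] [ 0.28 -0.3  -0.61] [-0.058 -0.011 -0.014]
0.084 [532.88  -7.11  83.89] [ 1.94 -0.26 -0.15] [-0.124  0.031 -0.065]
10.325
```

View pics/c5.png

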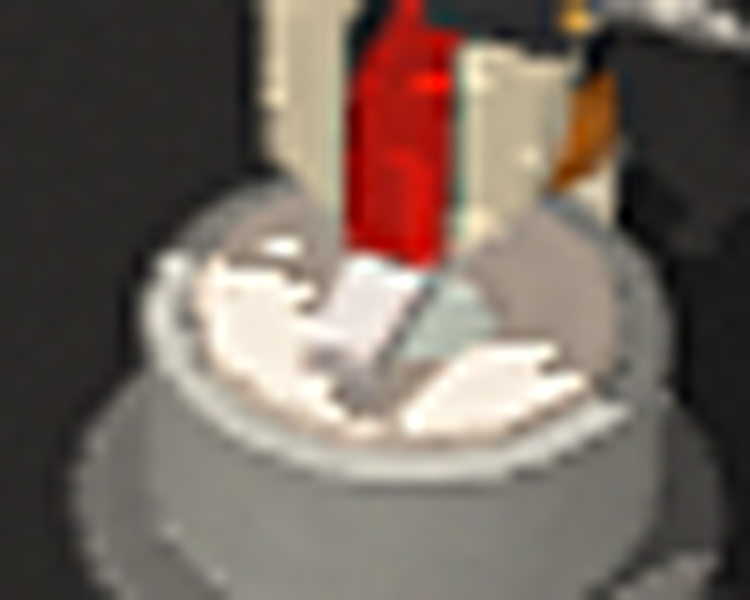

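View pics/c4.png

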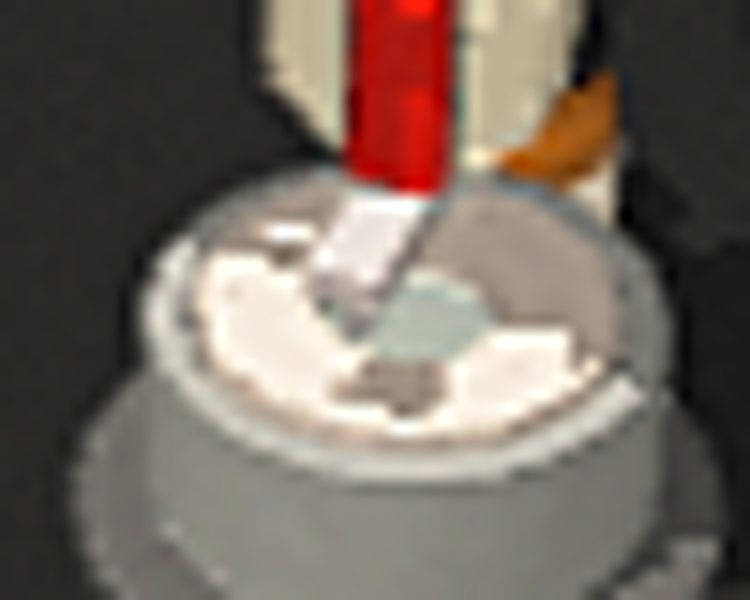

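No upward force, and the tips are nominally 3 mm below the face. The crop shows the near pin going into the front hole, so I'll go deeper.

Run:
```python
from h import *
d=np.load("f0.npy");f0,t0=d[:3],d[3:]
for z in [.083,.082,.081,.080,.079,.078]:
    manip.servo_line([.533,-.007,z],vel=.03)
    f=F()-f0; print(z,np.round(P()*1000,2),np.round(f,2),np.round(T()-t0,3))
    if f[2]>3 or np.hypot(*f[:2])>6: break
manip.sleep(.2);print(np.round(F(10)-f0,2),np.round(T(10)-t0,3),manip.current_clock())
cv2.imwrite("pics/scene6.png",viewer.get_image("scene")[:,:,::-1])
cv2.imwrite("pics/c6.png",cv2.resize(cv2.imread("pics/scene6.png")[195:235,315:365],(750,600),interpolation=cv2.INTER_CUBIC))
```

```text
0.083 [532.93  -7.08  82.91] [ 0.28 -0.98 -0.41] [-0.135  0.024 -0.069]
0.082 [532.92  -7.08  81.91] [ 0.81 -0.47 -0.16] [-0.242  0.071 -0.026]
0.081 [532.92  -7.04  80.9 ] [ 0.43 -1.25 -0.59] [-0.206  0.078 -0.047]
0.08 [532.92  -7.06  79.9 ] [ 1.14  0.12 -0.27] [-0.281  0.103  0.036]
0.079 [532.93  -7.1   78.91] [ 0.13 -1.62 -0.84] [-0.302  0.036 -0.04 ]
0.078 [532.97  -7.07  77.91] [ 0.85 -0.59 -0.66] [-0.354  0.122  0.002]
[ 1.56 -1.43 -0.63] [-0.326  0.141  0.047] 12.075
```

View pics/c6.png

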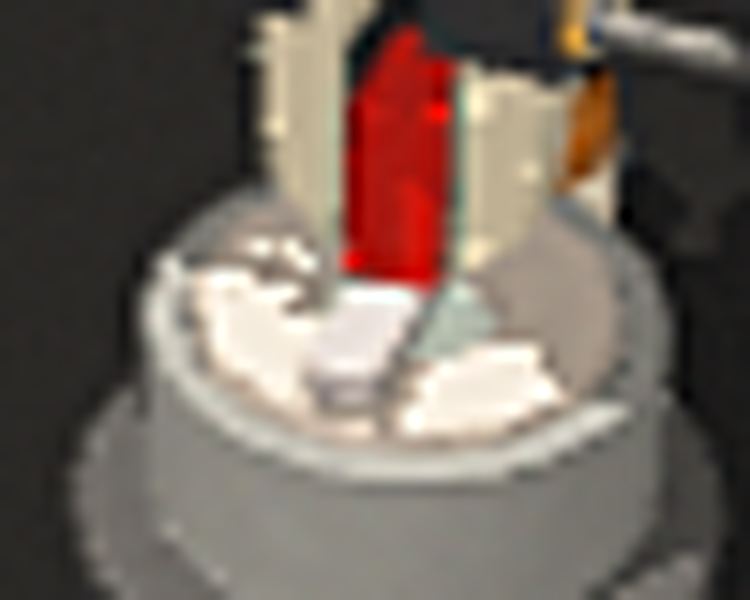

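Both pins look to be in: the bar is just above the face and there's no vertical force. I'll relieve the small side load, then turn in small steps.

```bash
cat > turn.py <<'E'
from h import *
import sys,json
d=np.load("f0.npy");f0,t0=d[:3],d[3:]
def rd(n=8): return F(n)-f0,T(n)-t0
E
python3 - <<'E'
from turn import *
x,y=.533,-.007; a=4.45
for dx,dy in((0,-.0005),(-.0002,-.0005),):
    x+=dx;y+=dy
    manip.servo_line([x,y,.078],vel=.02); manip.sleep(.1)
    f,t=rd();print(np.round([x*1e3,y*1e3],2),np.round(P()*1000,2),np.round(f,2),np.round(t,3))
for a in (2.45,.45,-1.55,-3.55):
    manip.servo_line([x,y,.078],ori=down(np.radians(a+90)).tolist(),vel=.02); manip.sleep(.05)
    f,t=rd();print(a,np.round(P()*1000,2),np.round(f,2),np.round(t,3),round(np.degrees(R.from_quat(manip.current_tcp_rot()).as_euler('ZYX')[0])-90,2),manip.current_clock())
    if abs(t[2])>.6: break
E
```

```text
[533.   -7.5] [533.    -7.26  78.  ] [ 0.78 -0.37  0.12] [-0.082  0.105 -0.071]
[532.8  -8. ] [533.1   -7.9   78.15] [0.82 0.83 0.15] [-0.007 -0.037 -0.082]
2.45 [532.8   -8.07  78.04] [ 0.83 -0.62 -0.05] [-0.165  0.008 -0.059] 2.5 13.125
0.45 [532.78  -8.12  78.01] [ 0.28 -1.86  1.48] [-0.283  0.009  0.118] 0.51 13.425
-1.55 [532.75  -8.11  77.98] [ 0.21 -0.94  0.64] [-0.36   0.159  0.078] -1.49 13.725
-3.55 [532.79  -8.13  78.  ] [ 0.55 -2.66 -0.25] [-0.411  0.114  0.107] -3.49 14.025
```

Run:
```python
from turn import *
x,y=.5328,-.008; a=-3.55
while a>-27:
    f,t=rd(4)
    x-=.0008*np.clip(t[1],-.4,.4); y+=.0012*np.clip(t[0],-.4,.4); a-=3
    manip.servo_line([x,y,.078],ori=down(np.radians(a+90)).tolist(),vel=.02); manip.sleep(.05)
    f,t=rd();print(round(a,2),np.round([x*1e3,y*1e3],2),np.round(P()*1000,2),np.round(f,1),np.round(t,3),round(manip.current_clock(),2))
    if abs(t[2])>.6 or np.hypot(*f[:2])>7: break
cv2.imwrite("pics/scene7.png",viewer.get_image("scene")[:,:,::-1])
cv2.imwrite("pics/c7.png",cv2.resize(cv2.imread("pics/scene7.png")[195:235,315:365],(750,600),interpolation=cv2.INTER_CUBIC))
```

```text
-6.55 [532.71  -8.48] [532.73  -8.33  78.01] [ 0.9 -1.   0.7] [-0.209  0.051  0.065] 14.32
-9.55 [532.67  -8.73] [532.72  -8.46  78.  ] [ 0.8 -0.1  0.5] [-0.005  0.023  0.048] 14.62
-12.55 [532.65  -8.74] [532.69  -8.53  78.01] [ 0.9  0.4 -0.3] [0.062 0.069 0.013] 14.93
-15.55 [532.59  -8.66] [532.62  -8.59  77.99] [ 0.6 -0.4 -0. ] [-0.035  0.008  0.006] 15.22
-18.55 [532.59  -8.7 ] [532.59  -8.68  77.98] [ 2.2 -0.2  0.8] [ 0.007  0.034 -0.046] 15.53
-21.55 [532.56  -8.7 ] [532.56  -8.71  77.99] [1.4 0.7 0.7] [ 0.045  0.036 -0.002] 15.82
-24.55 [532.53  -8.64] [532.51  -8.72  77.99] [ 0.8 -0.4  0. ] [-0.085 -0.043  0.006] 16.12
-27.55 [532.57  -8.74] [532.47  -8.78  77.96] [ 0.9 -0.   1. ] [-0.099  0.089  0.002] 16.43
```

View pics/c7.png

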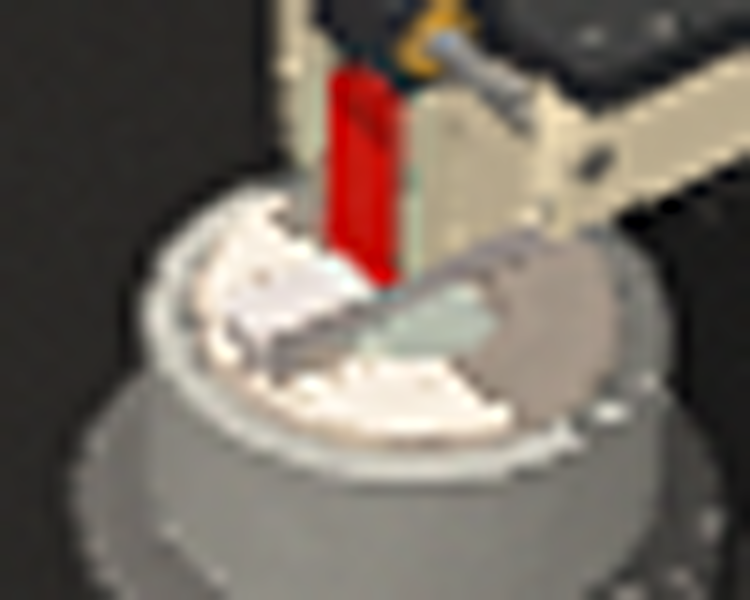

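Run:
```python
from turn import *
x,y=.53255,-.0087; a=-27.55
print(t0)
while a>-41:
    f,t=rd(4)
    x-=.0006*np.clip(t[1],-.4,.4); y+=.0008*np.clip(t[0],-.4,.4); a-=2
    manip.servo_line([x,y,.078],ori=down(np.radians(a+90)).tolist(),vel=.02)
    f,t=rd();print(round(a,2),np.round([x*1e3,y*1e3],2),np.round(P()*1000,2),np.round(f,1),np.round(t,3),round(manip.current_clock(),2),round(manip.current_tau()[6],3))
    if abs(t[2])>.35 or np.hypot(*f[:2])>7: break
cv2.imwrite("pics/scene8.png",viewer.get_image("scene")[:,:,::-1])
cv2.imwrite("pics/c8.png",cv2.resize(cv2.imread("pics/scene8.png")[195:235,315:365],(750,600),interpolation=cv2.INTER_CUBIC))
```

```text
[0.0286371  0.02080684 0.04160127]
-29.55 [532.5   -8.76] [532.49  -8.79  77.99] [0.9 0.2 0.6] [-0.112  0.056  0.095] 16.73 -0.215
-31.55 [532.47  -8.85] [532.43  -8.84  77.99] [-0.5 -0.3 -0.3] [-0.082  0.049  0.09 ] 16.98 -0.215
-33.55 [532.44  -8.91] [532.43  -8.91  78.  ] [0.2 0.3 0.3] [-0.106  0.066  0.12 ] 17.23 -0.215
-35.55 [532.4  -9. ] [532.42  -8.95  78.  ] [1.  0.9 0.2] [-0.086  0.066  0.084] 17.48 -0.215
-37.55 [532.36  -9.07] [532.37  -8.98  78.  ] [ 1.  -0.3 -0.7] [-0.031 -0.028  0.072] 17.73 -0.215
-39.55 [532.38  -9.09] [532.35  -9.04  78.  ] [ 0.3 -0.3  0.3] [-0.002  0.016  0.094] 17.98 -0.215
-41.55 [532.37  -9.09] [532.33  -9.08  77.99] [ 0.  -0.6  0. ] [0.008 0.048 0.11 ] 18.23 -0.216
```

View pics/c8.png

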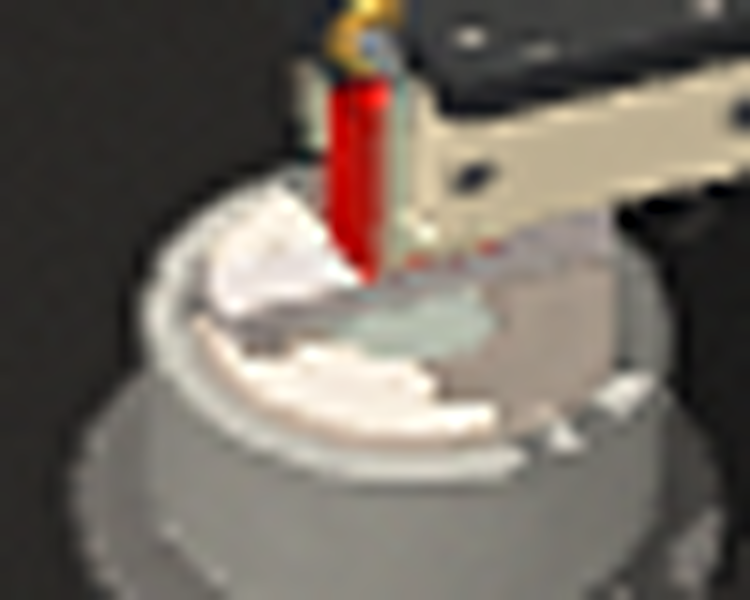

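Joint 7 torque holds steady at -0.215 N m, which matches the ring friction, and the bar follows the gripper. I'll continue to the stop.

Run:
```python
from turn import *
x,y=.53237,-.00909; a=-41.55
while a>-56:
    f,t=rd(4)
    x-=.0004*np.clip(t[1],-.4,.4); y+=.0006*np.clip(t[0],-.4,.4); a-=1
    manip.servo_line([x,y,.078],ori=down(np.radians(a+90)).tolist(),vel=.02)
    f,t=rd();tau=manip.current_tau()[6];print(round(a,2),np.round(P()*1000,2),np.round(f,1),np.round(t,3),round(manip.current_clock(),2),round(tau,3),round(manip.current_finger_gap()*1e3,2))
    if abs(t[2])>.55 or abs(tau)>.6 or np.hypot(*f[:2])>7: break
```

```text
-42.55 [532.34  -9.06  77.98] [ 0.8  0.3 -0.2] [0.001 0.13  0.118] 18.52 -0.232 19.87
-43.55 [532.28  -9.08  77.98] [-0.1  0.7  0. ] [-0.008  0.106  0.107] 18.77 -0.23 19.54
-44.55 [532.29  -9.07  78.01] [1.  0.4 0.4] [-0.084  0.091  0.417] 19.02 -0.532 19.57
-45.55 [532.26  -9.08  78.01] [ 0.9 -0.7  0. ] [-0.095  0.098  0.854] 19.27 -0.937 20.0
```

The moment rises steeply at about -44.5°, reaching 0.85 N m, so the ring is firmly at its stop. I'll back off into the hole slack and lift out.

Run:
```python
from turn import *
x,y=.5323,-.0091
for a in(-44.3,-43.3,-42.6):
    manip.servo_line([x,y,.078],ori=down(np.radians(a+90)).tolist(),vel=.02)
    f,t=rd();tau=manip.current_tau()[6];print(a,np.round(P()*1000,2),np.round(f,1),np.round(t,3),round(tau,3))
    if abs(tau)<.08: break
for z in(.081,.084,.088,.092,.13):
    manip.servo_line([x,y,z],vel=.04)
    f,t=rd(4);print(z,np.round(f,1),np.round(t,3),round(manip.current_tau()[6],3))
print(manip.current_clock(),np.load("f0.npy"))
cv2.imwrite("pics/scene9.png",viewer.get_image("scene")[:,:,::-1])
cv2.imwrite("pics/c9.png",cv2.resize(cv2.imread("pics/scene9.png")[185:239,308:380],(800,600),interpolation=cv2.INTER_CUBIC))
```

```text
-44.3 [532.3   -9.12  77.99] [ 1.4  0.1 -0.2] [0.036 0.043 0.315] -0.296
-43.3 [532.37  -9.22  78.02] [1.2 0.5 0.1] [-0.014 -0.002  0.011] 0.025
0.081 [1.  1.4 0. ] [-0.056  0.088 -0.033] -0.02
0.084 [ 0.6 -0.3 -1.1] [ 0.01   0.038 -0.02 ] -0.007
0.088 [ 0.7  0.1 -1.1] [-0.137  0.006 -0.032] 0.001
0.092 [ 1.4  0.1 -0.4] [-0.058 -0.011 -0.116] 0.001
0.13 [ 0.8 -0.4 -0.6] [-0.124  0.013 -0.069] 0.0
21.875 [-1.05413383  0.0206443  -1.41291209  0.0286371   0.02080684  0.04160127]
```

View pics/c9.png

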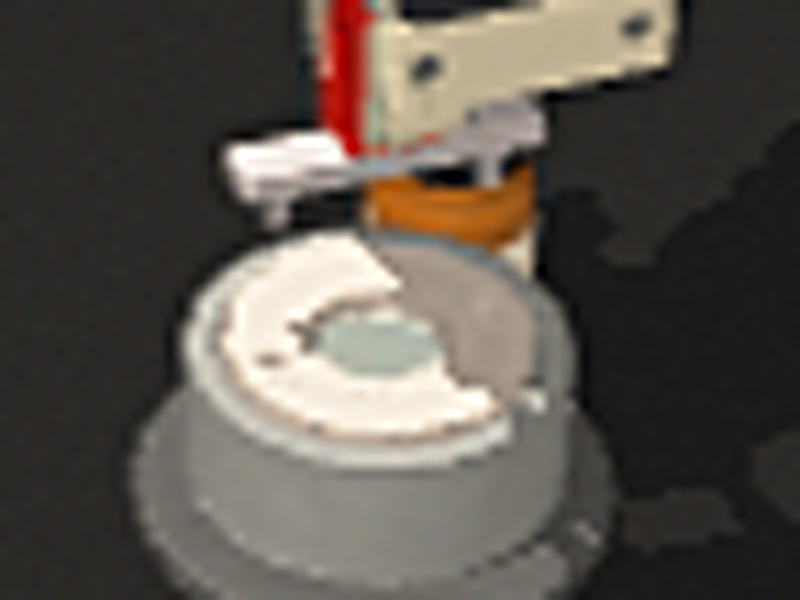

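The ring's hole now shows at crop (265,358), well round from where it started, and the spanner is clear with both pins visible. Now back to its block.

Run:
```python
from turn import *
o=down(np.radians(17.7+90)).tolist()
manip.servo_line([.5045,.257,.13],ori=o,vel=.15)
manip.servo_line([.5045,.257,.065],vel=.1)
manip.sleep(.2); f=F(8);print(f,np.round(P()*1000,2),manip.current_clock()); np.save("f1.npy",f)
for n in ("scene","top"): cv2.imwrite(f"pics/{n}10.png",viewer.get_image(n)[:,:,::-1])
a=[cv2.resize(cv2.imread(f"pics/{n}10.png")[y:y+60,x:x+60],(400,400),interpolation=cv2.INTER_CUBIC) for n,x,y in(("scene",400,215),("top",190,180))]
cv2.imwrite("pics/c10.png",np.hstack(a))
```

```text
[-0.04447421 -0.19502976 -1.86087189] [505.08 257.31  65.8 ] 24.8583
```

View pics/c10.png

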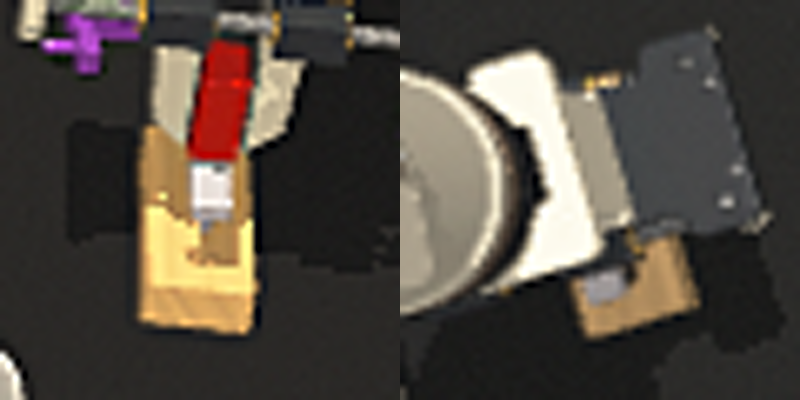

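The bar is aligned with the block and the pin is over its hole. I'll lower it while feeling for contact.

Run:
```python
from turn import *
f1=np.load("f1.npy")
for z in(.055,.051,.049,.047,.044,.041,.039,.038,.0375,.037,.0365,.036):
    manip.servo_line([.5045,.257,z],vel=.04)
    f=F(6)-f1;print(z,np.round(P()*1000,2),np.round(f,1),np.round(T()-t0,3))
    if f[2]>3 or np.hypot(*f[:2])>8: break
print(manip.current_clock())
```

```text
0.055 [504.07 256.82  54.47] [-0.5  0.1  0.6] [-0.005 -0.005  0.003]
0.051 [504.29 256.88  50.71] [ 0.7  0.1 -0.2] [ 0.01   0.01  -0.049]
0.049 [504.45 256.98  48.92] [-0.5 -0.1  0.7] [ 0.021  0.041 -0.086]
0.047 [504.39 256.91  46.87] [0.5 0.1 0.3] [ 0.039 -0.01  -0.015]
0.044 [504.3  256.85  43.74] [ 0.2 -0.3 -0.2] [-0.02   0.025 -0.058]
0.041 [504.31 256.89  40.75] [-0.1 -0.1  0.2] [-0.036  0.015 -0.012]
0.039 [504.37 256.95  38.84] [-0.8 -0.1 -0.1] [ 0.023 -0.021 -0.045]
0.038 [504.47 256.95  37.96] [-0.  -0.   0.2] [ 0.026  0.032 -0.065]
0.0375 [504.46 256.96  37.46] [ 0.5 -0.3  0.6] [0.014 0.028 0.038]
0.037 [504.5  257.    36.98] [-0.   0.3 -0.1] [ 0.012 -0.026 -0.06 ]
0.0365 [504.51 257.03  36.97] [-1.9 -1.7  7.2] [-0.275  0.387 -0.059]
27.8583
```

Seated: contact came exactly at the original height. I'll release and retreat.

Run:
```python
from turn import *
manip.servo_line([.5045,.257,.037],vel=.02)
effector.open_jaws(); print(manip.current_finger_gap(),F())
manip.servo_line([.5045,.257,.16],vel=.1)
manip.move_pose([.40,.42,.25],down(np.radians(107.7)).tolist())
manip.sleep(.3)
for n in ("scene","top"): cv2.imwrite(f"pics/{n}11.png",viewer.get_image(n)[:,:,::-1])
from holes import holes
f=lambda im,x,y,w,h:cv2.resize(im[y:y+h,x:x+w],(400,300),interpolation=cv2.INTER_CUBIC)
t=cv2.imread("pics/top11.png");s=cv2.imread("pics/scene11.png")
cv2.imwrite("pics/c11.png",np.vstack([np.hstack([f(t,190,185,64,48),f(t,282,174,72,54)]),np.hstack([f(s,398,220,64,48),f(s,308,190,72,54)])]))
print(manip.current_clock())
```

```text
0.09150968062898439 [0.34134086 1.01934074 0.20749389]
31.9667
```

View pics/c11.png

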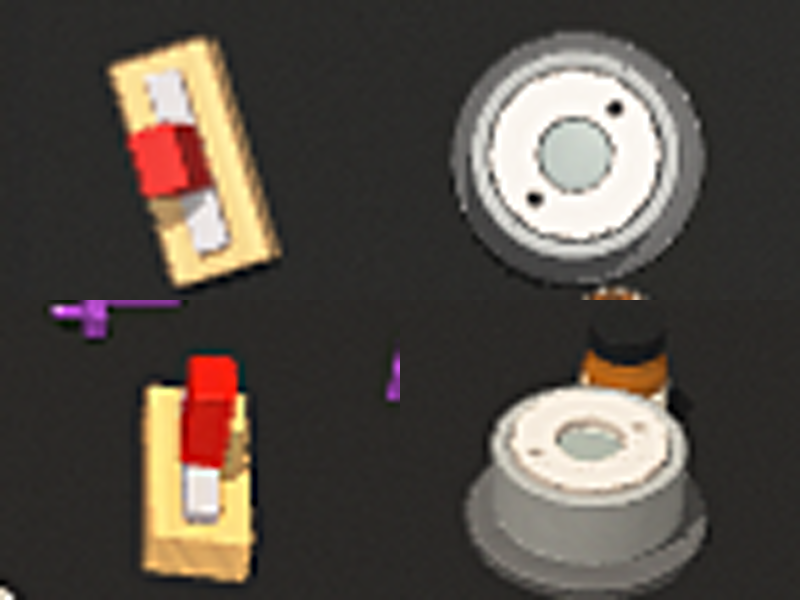

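View pics/scene11.png

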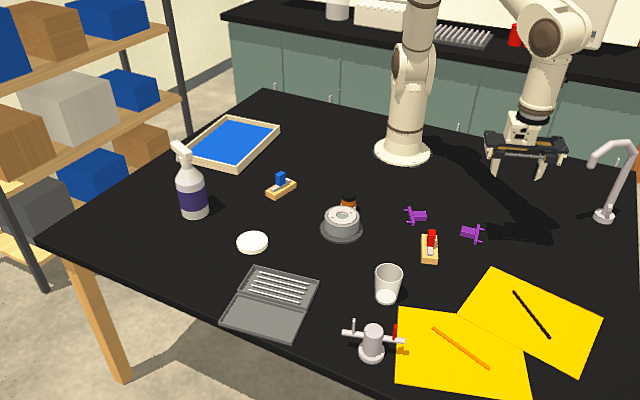

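Run:
```python
from holes import *
holes(cv2.imread("pics/top11.png"),[(320.7,193.3),(306.2,209.8)],w=3)
print(manip.hand_in())
```

```text
top [[320.2900085449219, 193.0800018310547], [305.75, 209.38999938964844]] mid [ 0.53129398 -0.00924555  0.058     ] len 0.06032103585578308 deg -40.922592081385126
the job is handed in; nothing more can be done
None
```

The lens ring is turned clockwise to its stop and the red spanner is back in its block. I handed the job in at about 32 s; no verdict is reported.

- **Insertion:** I gripped the red spanner by its handle and lowered both pins about 9 mm into the ring holes. No noticeable upward force built up.
- **Turning:** Friction held steady at about 0.22 N m. At the stop the moment rose steeply to about 0.85 N m, so I backed off to no load and lifted straight out.
- **Return:** The pins went into the block freely. The bar seated at the same height as at the start, with a brief 7 N contact on the block, and then I released it.

**Last checks:**
- **Ring:** The line through the holes moved from +4.5° to −40.9°, about 0.79 rad clockwise. That fits a start near 0 and the stop at 0.8.
- **Spanner:** It stands upright in its own block.
- **Other items:** The blue spanner, beaker, jar, dish and spray bottle look undisturbed by eye in the scene picture.

**Disagreements:**
- **Cameras:** The two cameras placed objects about 5 mm apart. I worked from the relative positions, which agreed within 1 mm.
- **Moment readings:** While turning, the wrist moment read lower than the joint 7 torque (about 0.1 against 0.22 N m). The two agreed at the stop.

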